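# Find the stamped crate and push it into the dispatch lane

## Task

Two blue parts crates stand upright on the green mat, one on each side of the dispatch lane, and only one of them has a yellow stamp on its underside. With the fingertips, tip both crates over towards the robot, one after the other, so that each lies on its side with its underside facing away from the robot; then push the stamped one, still lying so, sideways until it is wholly between the two yellow-and-black tape lines of the dispatch lane. Leave the other crate lying on its own side of the lane, do not pick any crate up off the mat, and leave the label printer, phone, jar and screwdriver where they are.

Things in the scene. Friction and masses are not known exactly. Their poses are not given: they have to be found in the camera images.
- crate_1: One of the two crates: blue empty open-topped parts crate, 0.2 to 0.33 kg, 90 (x) by 90 (y) by 115 (z) mm, walls 4 mm; origin at the centre of its underside, z towards its mouth. Starts upright, x away from the robot within 0.2 rad. Pushed near the top it tips about its lower edge without sliding and falls over beyond about 0.75 rad.
- crate_2: The other crate, alike from above and the sides: same size, axes and behaviour as crate_1; either may stand on the left. Lying on its side towards the robot, a crate has its x axis up, mouth facing the robot, underside facing away from the robot and its origin 45 mm above the mat.
- crate_1_mouth (a point): centre of the mouth of crate_1, 115 mm from its origin along its z.
- crate_2_mouth (a point): centre of the mouth of crate_2, 115 mm from its origin along its z.
- stamp (a point): centre of the yellow round stamp, 68 mm across, on the underside of the stamped crate; it lies at that crate's origin. Hidden under the crate while it stands; seen from the far side of the table once the crate lies on its side.
- lane: dispatch lane, flat on the mat: two yellow tape lines with black marks, each 440 mm long and 15 mm wide, running along x, their inner edges 170 mm apart. Origin midway between them and midway along them, on the mat; x points away from the robot, y to its left. It never turns.
- printer: bystander: black and yellow label printer, 100 by 130 by 125 mm, origin at the centre of its underside.
- phone: bystander: dark phone lying flat, 72 by 148 by 9 mm, origin at the centre of its underside.
- jar: bystander: jar with white cap, 52 mm across, 70 mm tall, origin at the centre of its underside.
- screwdriver: bystander: screwdriver lying flat, 180 mm long.
Mind the look-alikes: they are no part of the job. What is shaped like the crate_2 but red or white is not meant.

How it is judged:
On the way, in this order (a step that is already met when the one before it is completed fails the run):
1. one crate, either, has been tipped over towards the robot and lies on its side (angle between any of crate_1, crate_2's own x axis and vertical below 0.25 rad), for 0.2 s.
2. both crates lie on their sides, tipped towards the robot (angle between each of crate_1, crate_2's own x axis and vertical below 0.25 rad), for 0.2 s.
3. the stamped crate, lying on its side, is between the lines of the dispatch lane (angle between crate_1's own x axis and vertical below 0.25 rad and y of crate_1 in the frame of lane between -0.045 and 0.045 m and y of crate_1_mouth in the frame of lane between -0.045 and 0.045 m and x of crate_1 in the frame of lane between -0.2 and 0.21 m), for 0.2 s.
At the end, for the whole second after the job is handed in: Both crates lie at rest on their sides, x axis within 0.25 rad of straight up; the stamped one is between the tape lines (centres of underside and mouth within 45 mm of the lane's middle line); the other's origin is over 100 mm from that line (all of step 3 and angle between crate_2's own x axis and vertical below 0.25 rad and linear speed of each of crate_1, crate_2 below 0.02 m/s and (y of crate_2 in the frame of lane below -0.1 m or y of crate_2 in the frame of lane above 0.1 m)); the robot touches nothing.
It fails at once if a crate is lifted off the mat (its underside's centre above 75 mm or its mouth's centre above 150 mm) (height (world z) of any of crate_1, crate_2 above 0.075 m or height (world z) of any of crate_1_mouth, crate_2_mouth above 0.15 m).
It fails at once if the label printer is moved by more than 30 mm (distance of printer from where it was at the start of the episode above 0.03 m).
It fails at once if the phone is moved by more than 30 mm (distance of phone from where it was at the start of the episode above 0.03 m).
It fails at once if the jar is moved by more than 30 mm (distance of jar from where it was at the start of the episode above 0.03 m).
It fails at once if the screwdriver is moved by more than 30 mm (distance of screwdriver from where it was at the start of the episode above 0.03 m).
It also fails if it takes over 72 s, if anything falls off the work surface, if the arm or the gripper's body presses on something with over 40 N, if the wrist force passes 120 N, or if a joint passes its speed limit or range.

## Robot

A 7-joint arm with a two-finger parallel gripper is mounted at the origin on the work surface. World frame = base frame: x ahead of the robot, y to its left, z up, the work surface at z = 0. Lengths are in m, angles in rad, forces in N, time in s.
With the tool pointing down it reaches from about 0.4 to 0.9 m from the base axis. Payload 5.6 kg.
Tool frame: the origin (TCP) lies on the centre line of the jaws, within the pads' length; the fingertips stand robot.nose_length ahead of it and the grasp point (between the pads) lies 11 mm behind it (robot.nose_length is the distance from the TCP to the fingertips, in m); z points along the fingers, x is the direction in which the jaws open and shut, and the axes are right-handed (so a half turn about z gives the same grasp; the last joint's range is limited). The gripper opens to 92 mm and grips with 3 to 60 N. Pads are 20 mm wide; open, the fingers measure 128 mm over their backs; the gripper's body (75 mm by 189 mm) begins 69 mm behind the grasp point.
Start: joints at [1.199, 0.468, -0.012, 1.603, 0.006, 1.071, -0.056], TCP at [0.21, -0.615, 0.223] pointing down, gripper open.
Joint ranges: [-2.53, 2.53], [-0.31, 2.02], [-1.57, 1.55], [0.28, 2.44], [-1.29, 4.43], [0.15, 1.84], [-2.92, 2.92]. Speed limits (rad/s): [2.57, 2.57, 3.14, 3.14, 3.14, 3.14, 3.14].

## Interface

Orientations are given as a unit quaternion [x, y, z, w].
In Python, from cell import robot gives the robot as it stands.
- The arm moves only by the shell command python3 -m creep 'ROWS' [FORCE]. ROWS is text: rows parted by semicolons, each of 7 numbers parted by spaces: the opening, from 0 (shut) to 1 (fully open), then the shift along the tool's x, y, z in m, then the turn, a rotation vector about the tool's x, y, z in degrees. A call has 1 to 12 rows; each row shifts and turns the commanded pose from where the row before left it, along the tool's axes as they then stand; what a row does not reach is not made up. A row lasts 1/10 s, in which the tool goes at most 50 mm and 8.59 degrees, less where a joint would pass 70% of its speed; a pose out of reach is approached as far as the arm can. A call with a gripper value outside its range is refused whole. The fingers move at their own pace and stop on an object; FORCE is the grip in N (left out, the last holds). Time passes only in rows, so rows that do not move let the fingers close. It gives the time, the measured TCP pose, the force and the opening at its end, in the units of the state.
- robot.get_state(): the state, without advancing time (a new reading comes with each control period).
- robot.snapshot(name): name is "side" or "top" or "wrist"; returns (picture, depth): 400x640x3 uint8, red, green, blue; 400x640 float32, m along the optical axis (not along the pixel's ray), 0 where there is no reading.
- robot.camera_params(name): a dict with "fovy" (degrees; the focal length in pixels is half the picture's height over the tangent of half this angle, whatever the lens; pixels are square), "cx", "cy" (the principal point, pixels), "camera_from_world" (4x4, takes a point from world to camera coordinates). Camera axes: x right, y down, z forward; pixel columns grow to the right and rows downward; lengths in m; the calibration is good to about 2 mm. A picture is of the moment at which its call begins: read the wrist's pose just before it. camera_params takes no time and is no camera call; for the wrist camera it gives the pose at the moment of the call.
- robot.close_job(): hands the job in, once; it reports no verdict.
The state is a dict: "time": time; "qpos": joint angles; "qd": joint speeds; "joint_torque": joint torques, N m; "position": TCP position; "eef_rot": TCP orientation; "contact_force": force on the tool from outside, world axes, zero at the start; "moment": the same for the moment, N m; "gripper_width": finger opening in m.
Only numpy, scipy, OpenCV 4.12 (cv2) and the standard library are available. Lean on these libraries where they do the work, as an engineer would, in place of code of your own. Each camera call takes 0.05 s, during which the arm holds its last target. There are 200 camera calls.

## Working session

There is one attempt and no reset: what is moved stays moved. The work goes in short steps, Python scripts to look and compute and a shell command to move; the robot and the scene stay as the last step left them, time stands still between calls to the robot, and variables do not carry over. Pictures are saved under pics/ and viewed, about 8 in all and at most 12, crops included, and the job is handed in when it is done.

```bash
mkdir -p pics
cat > h.py <<'E'
import numpy as np, cv2
from cell import robot
from scipy.spatial.transform import Rotation as R
def snap(n,f=None):
    P=robot.camera_params(n); im,d=robot.snapshot(n)
    if f: cv2.imwrite('pics/'+f,im[:,:,::-1])
    return im,d,P
def cloud(d,P):
    f=200/np.tan(np.radians(P['fovy'])/2); v,u=np.mgrid[:400,:640]
    c=np.stack([(u-P['cx'])/f*d,(v-P['cy'])/f*d,d],-1)
    T=np.linalg.inv(np.array(P['camera_from_world'])); w=c@T[:3,:3].T+T[:3,3]; w[d<=0]=np.nan
    return w
E
python3 - <<'E'
from h import *
print(robot.nose_length, robot.get_state())
for n in('top','side'):
    im,d,P=snap(n,n+'0.png'); print(n,P); np.savez('pics/'+n+'0.npz',im=im,d=d,w=cloud(d,P))
E
```

```text
0.008 {'time': 0.0, 'qpos': array([ 1.19899116,  0.46836469, -0.01159582,  1.60362091,  0.00603415,
        1.07135824, -0.05631043]), 'qd': array([-6.14121180e-04,  6.45094165e-04, -1.16635940e-03,  1.18306739e-03,
       -1.05813652e-04, -4.86901084e-05,  8.99245387e-05]), 'joint_torque': array([-7.10142122e-04, -5.20570707e+01, -1.28030253e-02, -2.43740934e+01,
       -5.65665867e-02,  1.71960593e-02,  2.08329052e-04]), 'position': array([ 0.20963518, -0.61467906,  0.22164955]), 'eef_rot': array([ 8.13280584e-01, -5.81871080e-01, -7.40434260e-04, -4.35041260e-04]), 'contact_force': array([-0.00122748,  0.27302915,  0.01099633]), 'moment': array([-0.04538111, -0.010423  ,  0.0298556 ]), 'gripper_width': 0.0919170165836057}
top {'fovy': 52.6098896426752, 'cx': 316.7371189980098, 'cy': 201.68935454415973, 'camera_from_world': array([[-0.0656492 , -0.99782672, -0.00565777,  0.01307194],
       [-0.97327147,  0.06528211, -0.22018378,  0.56217242],
       [ 0.22007461, -0.00894834, -0.975442  ,  1.03916551],
       [ 0.        ,  0.        ,  0.        ,  1.        ]])}
side {'fovy': 45.26085871353355, 'cx': 322.14459962137795, 'cy': 197.48374290296422, 'camera_from_world': array([[-0.95901059, -0.28334287,  0.00393866,  0.50413431],
       [-0.14375951,  0.47450075, -0.86843666,  0.16888406],
       [ 0.24419644, -0.83340617, -0.49578448,  1.20506807],
       [ 0.        ,  0.        ,  0.        ,  1.        ]])}
```

View pics/top0.png

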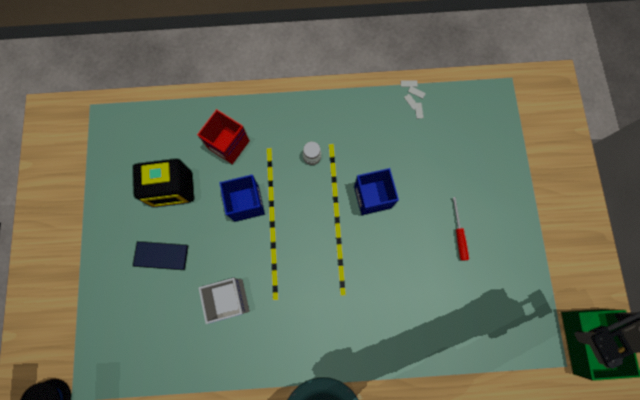

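View pics/side0.png

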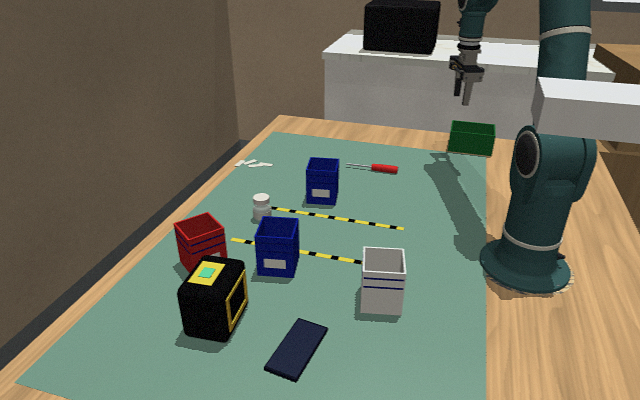

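The top view shows blue crates at (242,198) left and (376,191) right. The look-alikes are red (223,137), white (222,300) and green (605,345), and none of them is blue. The lane lines are at columns ~272 and ~338, the jar at (312,152), the printer at (163,182), the phone at (160,255) and the screwdriver at (460,230).

Run:
```python
from h import *
for n in('top','side'):
    z=np.load(f'pics/{n}0.npz'); im=z['im'].astype(int); w=z['w']; r,g,b=im[...,0],im[...,1],im[...,2]
    hsv=cv2.cvtColor(z['im'],cv2.COLOR_RGB2HSV); H,S,V=cv2.split(hsv); Z=w[...,2]
    ms={'blue':(H>110)&(H<130)&(S>150)&(V>50),'red':((H<8)|(H>172))&(S>150)&(V>60),'yel':(H>22)&(H<35)&(S>150)&(V>90),
     'tall':(Z>0.03)&(Z<0.3)}
    for k,m in ms.items():
        nl,L,st,c=cv2.connectedComponentsWithStats((m&np.isfinite(Z)).astype(np.uint8),connectivity=8)
        for i in range(1,nl):
            if st[i,4]<(60 if k!='yel' else 15): continue
            p=w[L==i]; 
            if k=='yel' and p[:,2].max()<.02: 
                print(n,k,c[i].round(),p.mean(0).round(3)); continue
            print(n,k,c[i].round(),st[i,4],'x',np.percentile(p[:,0],[1,99]).round(3),'y',np.percentile(p[:,1],[1,99]).round(3),'z',np.percentile(p[:,2],[1,99]).round(3))
            if k=='blue':
                t=p[(p[:,2]>.108)&(p[:,2]<.125)]
                if len(t)>10:
                    bx=cv2.minAreaRect((t[:,:2]*1000).astype(np.float32)); print('   rim',bx,t[:,2].mean())
```

```text
top blue [375. 192.] 945 x [0.529 0.625] y [-0.23  -0.136] z [0.002 0.119]
   rim ((577.5109252929688, -183.81466674804688), (88.55066680908203, 90.09407806396484), 9.057308197021484) 0.11423487798943717
top blue [241. 198.] 1019 x [0.534 0.632] y [0.127 0.225] z [0.002 0.119]
   rim ((584.3992919921875, 177.17970275878906), (90.20684051513672, 89.74349212646484), 9.656476974487305) 0.1146061703726077
top red [219. 132.] 952 x [0.708 0.823] y [0.17 0.28] z [0.002 0.118]
top red [238. 149.] 214 x [0.705 0.773] y [0.166 0.218] z [0.006 0.066]
top red [462. 244.] 263 x [0.384 0.467] y [-0.428 -0.405] z [0.016 0.03 ]
top yel [331. 150.] [ 0.73  -0.078  0.001]
top yel [269. 154.] [0.729 0.107 0.002]
top yel [155. 173.] 403 x [0.626 0.678] y [0.357 0.429] z [0.122 0.13 ]
top yel [333. 170.] [ 0.668 -0.078  0.002]
top yel [270. 173.] [0.669 0.106 0.002]
top yel [334. 189.] [ 0.609 -0.078  0.002]
top yel [271. 194.] [0.608 0.106 0.001]
top yel [336. 210.] [ 0.549 -0.078  0.002]
top yel [271. 213.] [0.55  0.107 0.001]
top yel [338. 230.] [ 0.489 -0.078  0.002]
top yel [272. 234.] [0.49  0.107
[... 2197 characters left out ...]
 0.044]
side tall [264.  59.] 32651 x [-0.113  1.756] y [-1.97  -0.159] z [0.033 0.297]
side tall [614.  52.] 3105 x [-0.651 -0.322] y [-1.969 -1.089] z [0.146 0.297]
side tall [473. 134.] 1086 x [0.069 0.227] y [-0.784 -0.651] z [0.031 0.082]
side tall [539. 214.] 6984 x [-0.074  0.072] y [-0.021  0.077] z [0.032 0.298]
side tall [322. 177.] 1226 x [0.528 0.624] y [-0.232 -0.13 ] z [0.031 0.117]
side tall [261. 203.] 329 x [0.686 0.733] y [-0.038  0.01 ] z [0.03  0.073]
side tall [209. 277.] 6339 x [0.589 0.82 ] y [0.174 0.461] z [0.032 0.129]
side tall [277. 242.] 2094 x [0.534 0.632] y [0.131 0.232] z [0.032 0.117]
side tall [383. 276.] 2445 x [0.268 0.366] y [0.184 0.286] z [0.031 0.117]
```

```bash
cat >> h.py <<'E'
def to(x,y,z):
    s=robot.get_state(); q=R.from_quat(s['eef_rot']); d=q.inv().apply(np.array([x,y,z])-s['position'])
    print('t',round(s['time'],2),'pos',np.round(s['position'],3),'F',np.round(s['contact_force'],1),'toolx az',np.degrees(np.arctan2(*q.apply([1,0,0])[1::-1])).round(1),'toolz',q.apply([0,0,1]).round(3),'need',d.round(4))
E
python3 -m creep '0.3 0 0 0 0 0 4.9;0.3 0 0 0 0 0 4.9;0.3 -.0307 -.0405 0 0 0 0;0.3 -.0307 -.0405 0 0 0 0;0.3 -.0307 -.0405 0 0 0 0;0.3 -.0307 -.0405 0 0 0 0;0.3 -.0307 -.0405 0 0 0 0;0.3 -.0307 -.0405 0 0 0 0;0.3 0 0 0 0 0 0' 20
python3 -c "
from h import *
to(.646,-.172,.21)"
```

```text
time: 1.0
position: [0.4235, -0.3915, 0.2224]
eef_rot: [0.765, -0.644, -0.0, -0.002]
contact_force: [0.1, -0.2, -0.0]
gripper_width: 0.0275
t 1.0 pos [ 0.423 -0.391  0.222] F [ 0.1 -0.2 -0. ] toolx az -80.3 toolz [ 0.002  0.003 -1.   ] need [-0.1786 -0.2564  0.0137]
```

```bash
python3 -m creep '0.3 -.0255 -.0366 0 0 0 0;0.3 -.0255 -.0366 0 0 0 0;0.3 -.0255 -.0366 0 0 0 0;0.3 -.0255 -.0366 0 0 0 0;0.3 -.0255 -.0366 0 0 0 0;0.3 -.0255 -.0366 0 0 0 0;0.3 -.0255 -.0366 0 0 0 0;0.3 0 0 0 0 0 0;0.3 0 0 0 0 0 0'
python3 -c "
from h import *
to(.646,-.172,.105)
im,d,P=snap('wrist','w1.png');print(P)"
```

```text
time: 1.9
position: [0.6424, -0.1815, 0.2216]
eef_rot: [0.761, -0.648, -0.001, 0.0]
contact_force: [-0.3, -0.3, 0.0]
gripper_width: 0.0278
t 1.9 pos [ 0.642 -0.181  0.222] F [-0.3 -0.3  0. ] toolx az -80.8 toolz [-0.002  0.    -1.   ] need [-0.0087 -0.0052  0.1166]
{'fovy': 59.340290870219405, 'cx': 321.76341710220294, 'cy': 194.81594882448414, 'camera_from_world': array([[ 1.59388126e-01, -9.87215938e-01,  3.42596265e-04,
        -2.80396608e-01],
       [-9.55133992e-01, -1.54120658e-01,  2.52914767e-01,
         5.56652799e-01],
       [-2.49628688e-01, -4.06388361e-02, -9.67488503e-01,
         5.42262876e-01],
       [ 0.00000000e+00,  0.00000000e+00,  0.00000000e+00,
         1.00000000e+00]])}
```

View pics/w1.png

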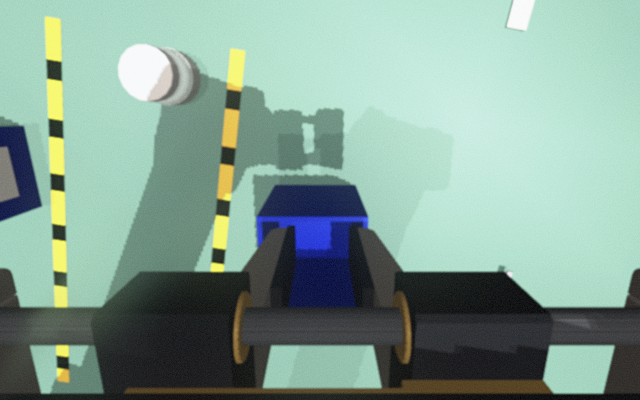

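```bash
python3 -m creep '0.3 -.0087 -.006 .029 0 0 0;0.3 0 0 .029 0 0 0;0.3 0 0 .029 0 0 0;0.3 0 0 .029 0 0 0;0.3 0 0 0 0 0 0;0.3 0 .007 0 0 0 0;0.3 0 .007 0 0 0 0;0.3 0 .007 -.005 0 0 0;0.3 0 .007 -.005 0 0 0;0.3 0 .007 -.005 0 0 0;0.3 0 0 0 0 0 0'
python3 -c "
from h import *
to(.646,-.172,.105)
im,d,P=snap('side','s1.png');w=cloud(d,P);H,S,V=cv2.split(cv2.cvtColor(im,cv2.COLOR_RGB2HSV))
m=(H>110)&(H<130)&(S>150)&(V>50)&(w[...,1]<0);p=w[m];print(np.nanpercentile(p,[1,99],axis=0))"
```

```text
time: 3.05
position: [0.6122, -0.1788, 0.1233]
eef_rot: [0.76, -0.65, 0.001, -0.0]
contact_force: [1.1, -0.4, 1.4]
gripper_width: 0.0277
t 3.05 pos [ 0.612 -0.179  0.123] F [ 1.1 -0.4  1.4] toolx az -81.0 toolz [ 0.002 -0.001 -1.   ] need [-0.0014 -0.0344  0.0184]
[[ 0.51190456 -0.23500706  0.00845112]
 [ 0.6055384  -0.12989382  0.12973787]]
```

```bash
python3 -m creep '0.3 0 .008 -.004 0 0 0;0.3 0 .008 -.003 0 0 0;0.3 0 .008 -.003 0 0 0;0.3 0 .008 -.002 0 0 0;0.3 0 .008 -.001 0 0 0;0.3 0 .008 0 0 0 0;0.3 0 .008 0 0 0 0;0.3 0 .008 0 0 0 0;0.3 0 .008 0 0 0 0;0.3 0 0 0 0 0 0;0.3 0 0 0 0 0 0;0.3 0 0 0 0 0 0'
python3 -c "
from h import *
to(.76,-.16,.20)
im,d,P=snap('side','s2.png');w=cloud(d,P);H,S,V=cv2.split(cv2.cvtColor(im,cv2.COLOR_RGB2HSV))
m=(H>110)&(H<130)&(S>150)&(V>50)&(w[...,1]<0);p=w[m];print(np.nanpercentile(p,[1,99],axis=0))"
```

```text
time: 4.3
position: [0.5417, -0.1893, 0.1345]
eef_rot: [0.761, -0.649, 0.0, -0.0]
contact_force: [-0.2, 0.9, 0.8]
gripper_width: 0.0276
t 4.3 pos [ 0.542 -0.189  0.135] F [-0.2  0.9  0.8] toolx az -81.0 toolz [ 0.  0. -1.] need [ 0.0054 -0.2202 -0.0654]
[[ 0.41647747 -0.25033769  0.00113116]
 [ 0.53538376 -0.14332659  0.09337562]]
```

```bash
python3 -m creep '0.3 0 -.015 -.03 0 0 0;0.3 0 -.035 -.03 0 0 0;0.3 0 -.04 -.015 0 0 0;0.3 0 -.04 0 0 0 0;0.3 0 -.04 0 0 0 0;0.3 0 -.04 0 0 0 0;0.3 0 0 0 0 0 0;0.3 0 0 0 0 0 0'
python3 -c "
from h import *
to(.655,.189,.21)
im,d,P=snap('wrist','w2.png')
a=cv2.imread('pics/s2.png');b=cv2.imread('pics/w2.png');cv2.imwrite('pics/c2.png',np.vstack([a[80:320,100:500],b[100:400,100:500]]))"
```

```text
time: 5.15
position: [0.7487, -0.1556, 0.208]
eef_rot: [0.761, -0.649, -0.001, 0.0]
contact_force: [-0.1, -0.3, -0.3]
gripper_width: 0.0277
t 5.15 pos [ 0.749 -0.156  0.208] F [-0.1 -0.3 -0.3] toolx az -80.9 toolz [-0.002  0.    -1.   ] need [-0.3551  0.038  -0.0017]
```

View pics/c2.png

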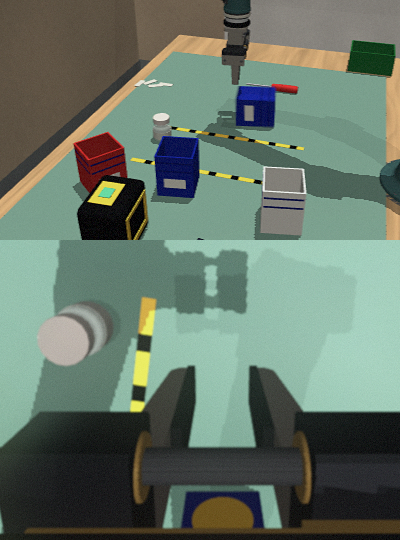

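The underside of the right crate, at the bottom centre of the wrist picture, shows the round yellow stamp, so the right crate is the stamped one. The left crate gets tipped next.

```bash
python3 -m creep '0.3 -.0355 .0037 0 0 0 0;0.3 -.0355 .0037 0 0 0 0;0.3 -.0355 .0037 0 0 0 0;0.3 -.0355 .0037 0 0 0 0;0.3 -.0355 .0037 0 0 0 0;0.3 -.0355 .0037 0 0 0 0;0.3 -.0355 .0037 0 0 0 0;0.3 -.0355 .0037 0 0 0 0;0.3 -.0355 .0037 0 0 0 0;0.3 -.0355 .0037 0 0 0 0;0.3 0 0 0 0 0 0;0.3 0 0 0 0 0 0'
python3 -c "
from h import *
to(.653,.189,.105)"
```

```text
time: 6.4
position: [0.6557, 0.1882, 0.2104]
eef_rot: [0.761, -0.649, 0.001, -0.0]
contact_force: [0.3, -0.3, 0.6]
gripper_width: 0.0271
t 6.4 pos [0.656 0.188 0.21 ] F [ 0.3 -0.3  0.6] toolx az -80.9 toolz [ 0.001 -0.001 -1.   ] need [-0.0013  0.0026  0.1054]
```

```bash
python3 -m creep '0.3 0 .001 .035 0 0 .5;0.3 0 0 .035 0 0 0;0.3 0 0 .035 0 0 0;0.3 0 0 0 0 0 0;0.3 0 .008 0 0 0 0;0.3 0 .007 0 0 0 0;0.3 0 .007 -.003 0 0 0;0.3 0 .007 -.005 0 0 0;0.3 0 .007 -.005 0 0 0;0.3 0 .007 -.005 0 0 0;0.3 0 0 0 0 0 0'
python3 -c "
from h import *
to(.646,-.172,.105)
im,d,P=snap('side','s3.png');w=cloud(d,P);H,S,V=cv2.split(cv2.cvtColor(im,cv2.COLOR_RGB2HSV))
m=(H>110)&(H<130)&(S>150)&(V>50)&(w[...,1]>.1);p=w[m];print(np.nanpercentile(p,[1,99],axis=0))"
```

```text
time: 7.5
position: [0.6125, 0.182, 0.124]
eef_rot: [0.758, -0.652, 0.0, -0.001]
contact_force: [1.6, 0.2, 2.0]
gripper_width: 0.0276
t 7.5 pos [0.613 0.182 0.124] F [1.6 0.2 2. ] toolx az -81.4 toolz [ 0.001  0.    -1.   ] need [0.3551 0.0196 0.0189]
[[0.29147235 0.12749117 0.00985406]
 [0.74048079 0.28218728 0.13256244]]
```

```bash
python3 -m creep '0.3 0 .008 -.004 0 0 0;0.3 0 .008 -.003 0 0 0;0.3 0 .008 -.003 0 0 0;0.3 0 .008 -.002 0 0 0;0.3 0 .008 -.001 0 0 0;0.3 0 .008 0 0 0 0;0.3 0 .008 0 0 0 0;0.3 0 .008 0 0 0 0;0.3 0 .008 0 0 0 0;0.3 0 0 0 0 0 0;0.3 0 0 0 0 0 0;0.3 0 0 0 0 0 0'
python3 -m creep '0.3 0 -.015 -.03 0 0 0;0.3 0 -.035 -.03 0 0 0;0.3 0 -.04 -.015 0 0 0;0.3 0 -.04 0 0 0 0;0.3 0 -.04 0 0 0 0;0.3 0 -.01 0 0 0 0;0.3 0 0 0 0 0 0'
python3 - <<'E'
from h import *
to(.46,-.33,.21)
for n in('side','top'):
    im,d,P=snap(n,n+'4.png');w=cloud(d,P);H,S,V=cv2.split(cv2.cvtColor(im,cv2.COLOR_RGB2HSV))
    for sg in(-1,1):
        m=(H>110)&(H<130)&(S>150)&(V>50)&(abs(w[...,1]*sg-.18)<.1)&(w[...,0]>.38)&(w[...,0]<.66);p=w[m];print(n,sg,np.nanpercentile(p,[1,99],axis=0).round(3).tolist())
        t=p[(p[:,2]>.08)&(p[:,2]<.1)];print('  top face',cv2.minAreaRect((t[:,:2]*1000).astype(np.float32)))
E
```

```text
time: 8.75
position: [0.5421, 0.1711, 0.1356]
eef_rot: [0.758, -0.653, 0.0, -0.0]
contact_force: [0.2, 0.4, 1.1]
gripper_width: 0.0277
time: 9.45
position: [0.7209, 0.1977, 0.209]
eef_rot: [0.757, -0.653, -0.0, 0.0]
contact_force: [-1.1, -0.8, 0.1]
gripper_width: 0.0274
t 9.45 pos [0.721 0.198 0.209] F [-1.1 -0.8  0.1] toolx az -81.5 toolz [-0.001 -0.    -1.   ] need [ 0.4834  0.336  -0.0007]
side -1 [[0.41, -0.245, 0.002], [0.526, -0.145, 0.093]]
  top face ((469.77996826171875, -197.6241912841797), (113.50135040283203, 100.37163543701172), 8.844705581665039)
side 1 [[0.412, 0.114, 0.003], [0.53, 0.216, 0.093]]
  top face ((474.79937744140625, 162.1637420654297), (115.28033447265625, 97.3023452758789), 10.457948684692383)
top -1 [[0.411, -0.248, 0.004], [0.525, -0.152, 0.095]]
  top face ((468.6370544433594, -200.8285369873047), (113.28319549560547, 89.9660415649414), 8.823325157165527)
top 1 [nan, nan, nan]
  top face ((0.0, 0.0), (0.0, 0.0), 0.0)
  return np.nanmean(a, axis, out=out, keepdims=keepdims)
```

View pics/top4.png

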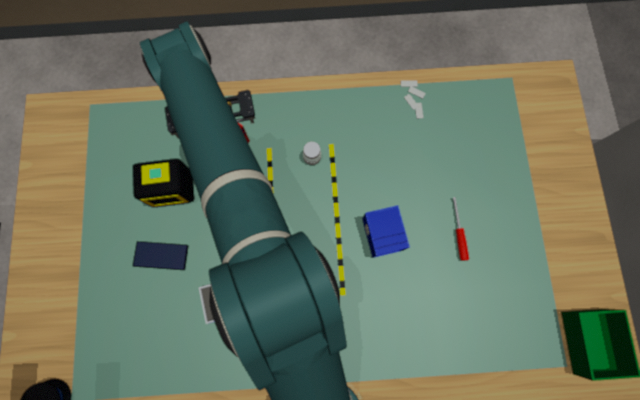

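Both crates lie on their sides: right centre (0.469, −0.200), yaw 9°, and left centre (0.475, 0.162). In the top view the right crate is at (386,231), and the arm hides the left one. Next I go to the right side of the stamped crate.

```bash
python3 -m creep '0.5 .0359 .0256 0 0 0 0;0.5 .0359 .0256 0 0 0 0;0.5 .0359 .0256 0 0 0 0;0.5 .0359 .0256 0 0 0 0;0.5 .0359 .0256 0 0 0 0;0.5 .0359 .0256 0 0 0 0;0.5 .0359 .0256 0 0 0 0;0.5 .0359 .0256 0 0 0 0;0.5 .0359 .0256 0 0 0 0;0.5 .0359 .0256 0 0 0 0;0.5 .0359 .0256 0 0 0 0;0.5 .0359 .0256 0 0 0 0'
python3 -c "
from h import *
to(.481,-.274,.21);print(robot.get_state()['qpos'].round(2))"
```

```text
time: 10.75
position: [0.4781, -0.2746, 0.2113]
eef_rot: [0.758, -0.652, 0.0, -0.0]
contact_force: [0.3, -0.4, -0.9]
gripper_width: 0.0459
t 10.75 pos [ 0.478 -0.275  0.211] F [ 0.3 -0.4 -0.9] toolx az -81.4 toolz [ 0.001 -0.    -1.   ] need [-0.0001 -0.0029  0.0013]
[ 0.55  0.32 -0.11  1.85  0.04  0.97 -1.  ]
```

```bash
python3 -m creep '0.5 0 0 0 0 0 -8.2;0.5 0 0 0 0 0 -8.2;0.5 0 0 0 0 0 -8.2;0.5 0 0 0 0 0 -8.2;0.5 0 0 0 0 0 -8.2;0.5 0 0 0 0 0 -8.2;0.5 0 0 0 0 0 -8.2;0.5 0 0 0 0 0 -8.2;0.5 0 0 0 0 0 -8.2;0.5 0 0 0 0 0 -8.2;0.5 0 0 0 0 0 -8.2;0.5 0 0 0 0 0 0'
python3 -c "
from h import *
to(.481,-.277,.04);print(robot.get_state()['qpos'].round(2))"
```

```text
time: 11.95
position: [0.4792, -0.2733, 0.211]
eef_rot: [0.997, 0.077, 0.0, 0.0]
contact_force: [-0.8, 0.1, -0.2]
gripper_width: 0.046
t 11.95 pos [ 0.479 -0.273  0.211] F [-0.8  0.1 -0.2] toolx az 8.8 toolz [ 0. -0. -1.] need [0.0012 0.0039 0.171 ]
[ 0.78  0.35 -0.39  1.84  0.16  0.98  0.47]
```

```bash
python3 -m creep '0.5 0 .004 .03 0 0 0;0.5 0 0 .03 0 0 0;0.5 0 0 .03 0 0 0;0.5 0 0 .03 0 0 0;0.5 0 0 .03 0 0 0;0.5 0 0 .021 0 0 0;0.5 0 0 0 0 0 0;0.5 0 -.01 0 0 0 0;0.5 0 -.01 0 0 0 0;0.5 0 -.01 0 0 0 0;0.5 0 -.01 0 0 0 0;0.5 0 0 0 0 0 0'
python3 - <<'E'
from h import *
to(.451,-.04,.04)
im,d,P=snap('side','s5.png');w=cloud(d,P);H,S,V=cv2.split(cv2.cvtColor(im,cv2.COLOR_RGB2HSV))
m=(H>110)&(H<130)&(S>150)&(V>50)&(w[...,1]<.1)&(w[...,1]>-.3)&(w[...,0]>.38)&(w[...,0]<.66);t=w[m]
t=t[(t[:,2]>.08)&(t[:,2]<.1)];print('  top face',cv2.minAreaRect((t[:,:2]*1000).astype(np.float32)))
E
```

```text
time: 13.15
position: [0.4747, -0.2364, 0.0404]
eef_rot: [0.997, 0.077, 0.0, 0.0]
contact_force: [0.5, 0.8, -0.1]
gripper_width: 0.046
t 13.15 pos [ 0.475 -0.236  0.04 ] F [ 0.5  0.8 -0.1] toolx az 8.9 toolz [ 0.001  0.    -1.   ] need [ 0.0068 -0.1977  0.0004]
  top face ((467.1307678222656, -177.97119140625), (112.6272201538086, 100.478271484375), 7.641781330108643)
```

```bash
python3 -m creep '0.5 0 -.013 0 0 0 0;0.5 0 -.013 0 0 0 0;0.5 0 -.013 0 0 0 0;0.5 0 -.013 0 0 0 0;0.5 0 -.013 0 0 0 0;0.5 0 -.013 0 0 0 0;0.5 0 -.013 0 0 0 0;0.5 0 -.013 0 0 0 0;0.5 0 -.013 0 0 0 0;0.5 0 -.013 0 0 0 0;0.5 0 -.013 0 0 0 0;0.5 0 0 0 0 0 0'
python3 - <<'E'
from h import *
to(.451,-.041,.04)
im,d,P=snap('side','s6.png');w=cloud(d,P);H,S,V=cv2.split(cv2.cvtColor(im,cv2.COLOR_RGB2HSV))
m=(H>110)&(H<130)&(S>150)&(V>50)&(w[...,1]<.1)&(w[...,1]>-.3)&(w[...,0]>.38)&(w[...,0]<.66);t=w[m]
t=t[(t[:,2]>.08)&(t[:,2]<.1)];print('  top face',cv2.minAreaRect((t[:,:2]*1000).astype(np.float32)))
E
```

```text
time: 14.4
position: [0.452, -0.0942, 0.0393]
eef_rot: [0.997, 0.078, -0.001, -0.001]
contact_force: [0.5, 0.0, -0.4]
gripper_width: 0.0457
t 14.4 pos [ 0.452 -0.094  0.039] F [ 0.5  0.  -0.4] toolx az 8.9 toolz [-0.001  0.001 -1.   ] need [ 0.0073 -0.0527 -0.0006]
  top face ((445.3861389160156, -37.07025146484375), (112.91374206542969, 99.01310729980469), 8.910285949707031)
```

View pics/s6.png

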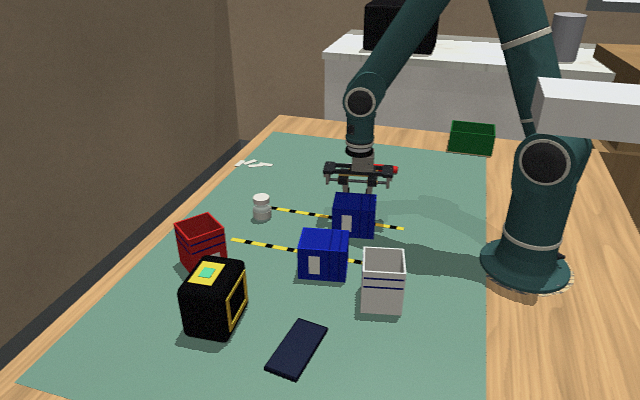

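The side view shows the stamped crate at (355,215), halfway over the right tape and aligned with the fingers. The other crate is lying at (323,255). About 52 mm remain.

```bash
python3 -m creep '0.5 0 -.01 0 0 0 0;0.5 0 -.01 0 0 0 0;0.5 0 -.01 0 0 0 0;0.5 0 -.009 0 0 0 0;0.5 0 -.008 0 0 0 0;0.5 0 -.005 0 0 0 0;0.5 0 0 0 0 0 0;0.5 0 0 0 0 0 0;0.5 0 .01 0 0 0 0;0.5 0 .015 0 0 0 0;0.5 0 .015 0 0 0 0;0.5 0 0 0 0 0 0'
python3 -m creep '0.5 0 0 -.03 0 0 0;0.5 0 0 -.04 0 0 0;0.5 0 0 -.04 0 0 0;0.5 0 .02 -.04 0 0 0;0.5 0 .04 0 0 0 0;0.5 0 .045 0 0 0 0;0.5 0 .045 0 0 0 0;0.5 0 .045 0 0 0 0;0.5 0 .045 0 0 0 0;0.5 0 .045 0 0 0 0;0.5 0 0 0 0 0 0;0.5 0 0 0 0 0 0'
python3 - <<'E'
from h import *
to(.451,-.041,.04)
for n in('side','top'):
    im,d,P=snap(n,n+'7.png');w=cloud(d,P);H,S,V=cv2.split(cv2.cvtColor(im,cv2.COLOR_RGB2HSV))
    for a,b in((-.3,.09),(.095,.3)):
        m=(H>110)&(H<130)&(S>150)&(V>50)&(w[...,1]<b)&(w[...,1]>a)&(w[...,0]>.38)&(w[...,0]<.66);t=w[m]
        t=t[(t[:,2]>.08)&(t[:,2]<.1)];print(n,len(t),cv2.minAreaRect((t[:,:2]*1000).astype(np.float32)))
E
```

```text
time: 15.65
position: [0.4511, -0.0879, 0.0395]
eef_rot: [0.997, 0.074, 0.0, 0.0]
contact_force: [-0.2, -0.2, -0.5]
gripper_width: 0.0459
time: 16.85
position: [0.4936, -0.367, 0.1887]
eef_rot: [0.997, 0.075, -0.0, -0.001]
contact_force: [0.2, 0.9, 0.4]
gripper_width: 0.0458
t 16.85 pos [ 0.494 -0.367  0.189] F [0.2 0.9 0.4] toolx az 8.6 toolz [-0.001  0.001 -1.   ] need [ 0.0068 -0.3285  0.1492]
side 919 ((438.09808349609375, 13.318130493164062), (114.61540985107422, 99.53727722167969), 9.280332565307617)
side 1225 ((474.0577087402344, 162.4603729248047), (115.78527069091797, 97.44963073730469), 8.736678123474121)
top 1457 ((436.691162109375, 10.735912322998047), (113.04270935058594, 88.04666137695312), 8.329090118408203)
top 1487 ((473.298583984375, 158.81146240234375), (112.9639892578125, 90.09346771240234), 9.854230880737305)
```

View pics/top7.png

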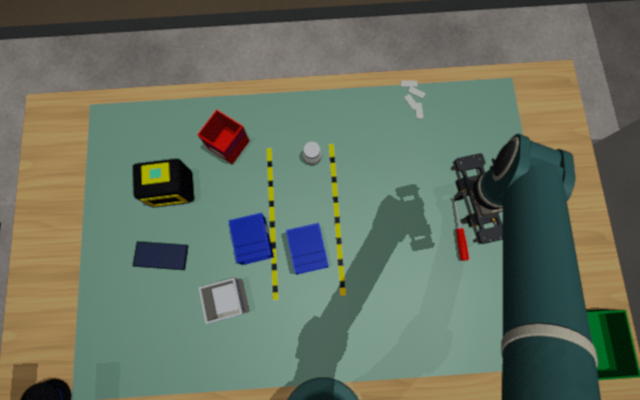

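The stamped crate is between the lines at (307,248), and the other lies on its own side at (250,238). The bystanders look unmoved and the arm is clear, so I'm handing in.

```bash
python3 -c "
from h import *
print(robot.close_job())"
```

```text
the job is handed in; nothing more can be done
None
```

I tipped both crates over towards the robot with the fingertips, right one first, and handed the job in at about 17 s of the 72 s allowed. The wrist camera showed the yellow stamp on the right crate's underside. I then pushed that crate sideways into the lane with both fingers.

| Last check (top camera) | Result |
|---|---|
| Stamped crate, underside centre from the lane's middle line | about +5 mm (limit 45 mm) |
| Stamped crate, mouth centre from the lane's middle line | about −12 mm (limit 45 mm) |
| Other crate, origin from the lane's middle line | about 154 mm (must be over 100 mm) |

- **Crates:** both lie flat with their top faces at about 90 mm, turned about 9°. The side camera put the stamped and other crates only 2 to 4 mm away from the top camera's positions.
- **Bystanders:** the printer, phone, jar and screwdriver look unmoved in the last top picture. I did not measure their positions again.
- **Arm:** the gripper was clear of everything, with its TCP 189 mm up on the right side, and no contact force reading I took went above about 3 N.

No check failed. The job reports no verdict, so I can't confirm how it was judged.

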